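Slide a rim lock onto the narrow anvil and snap the clamp down

ROBOT

A 6-joint arm with a two-finger parallel gripper is mounted at the origin on the work surface. World frame = base frame: x ahead of the robot, y to its left, z up, the work surface at z = 0. Lengths are in m, angles in rad, forces in N, time in s.
With the tool pointing down it reaches from about 0.375 to 0.825 m from the base axis. Payload 5.5 kg.
Tool frame: the origin (TCP) lies at the very end of the fingers, on their centre line; the grasp point (between the pads) lies 19 mm behind it (arm.grip_depth is the z of the grasp point in the tool frame, in m); z points along the fingers, y is the line along which they close (so a half turn about z gives the same grasp; the last joint's range is limited). The gripper opens to 85 mm and grips with 20 to 120 N. Pads are 22 mm wide; open, the fingers measure 114 mm over their backs; the gripper's body (76 mm by 85 mm) begins 54 mm behind the grasp point. The pads swing forward as they close: fully open they stand 13 mm farther back than shut.
Start: joints at [-1.345, 0.314, -0.047, 1.21, 0, 1.571], TCP at [0.134, -0.585, 0.231] pointing down, gripper open.
Joint ranges: [-2.67, 2.67], [-0.69, 1.73], [-1.03, 1.25], [-2.08, 2.16], [-1.42, 1.45], [-3.14, 3.14]. Speed limits (rad/s): [2.39, 2.39, 3.01, 3.14, 3.14, 3.14].

INTERFACE

Orientations are given as a unit quaternion [w, x, y, z].
In Python, from plant import sensors, viewer, arm gives the robot as it stands.
- The arm moves only by the tool send_rows, never from a script. Its argument "deltas" is a list of rows, each a list of 5 numbers: the shift along the world's x, y, z normalised to -1 to 1, where 1 is 60 cm, then the turn about the world's z normalised to -1 to 1, where 1 is 180 degrees, then the opening, from 0 (shut) to 1 (fully open). A call has 1 to 10 rows; each row is the pose to reach, as a shift and turn from the pose commanded when the call began, turning the shorter way round; what a row does not reach only later rows make up. A row lasts 1/10 s, in which the tool goes at most 50 mm and 8.59 degrees, less where a joint would pass 70% of its speed; a pose out of reach is approached as far as the arm can. A call with a number of a shift or a turn outside -1 to 1 is refused whole. A call with a gripper value outside its range is refused whole. The fingers move at their own pace and stop on an object; "grip_force" is the grip in N (left out, the last holds). Time passes only in rows, so rows that repeat a pose let the fingers close. It gives the time, the measured TCP pose, the force, the opening and the grip force at its end, in the units of the state.
- sensors.sense(): the state, without advancing time (a new reading comes with each control period).
- viewer.capture(name): name is "scene" or "top" or "wrist"; returns a dict with "img" (480x640x3 uint8, red, green, blue), "fx", "fy", "cx", "cy" (pixels), "R" (3x3) and "t" (3): a world point X has camera coordinates R X + t; the wrist camera has in their place "mount" (4x4, takes a point from camera to tool coordinates, whose origin is the TCP and whose axes are the flange's). Camera axes: x right, y down, z forward; pixel columns grow to the right and rows downward; lengths in m; the calibration is good to about 2 mm. The wrist camera is an equidistant fisheye: a pixel r from the principal point sees the ray r / f radians off the axis. A picture is of the moment at which its call begins: read the wrist's pose just before it. There is no depth.
- arm.finish_job(): hands the job in; it is judged then, once.
The state is a dict: "clock": time; "q": joint angles; "dq": joint speeds; "joint_efforts": joint torques, N m; "ee_pos": TCP position; "tcp_rot": TCP orientation; "ft_force": force on the tool from outside, world axes, zero at the start; "moment": the same for the moment, N m; "grip_width": opening from 0.0 (shut) to 1.0 (fully open); "grasp_force": force on a finger pad.
Only numpy, scipy, OpenCV 4.12 (cv2) and the standard library are available. Lean on these libraries where they do the work, as an engineer would, in place of code of your own. Each camera call takes 0.05 s, during which the arm holds its last target. There are 200 camera calls.

TASK

Slide the brass lock case across the steel deck of the pinning stand, passing between the green tin (pale lid) and the red padlock, and over the gap until it lies flat, square and centred on the narrow blue anvil, clear of the deck, without lifting or tipping it over. Then press the red-tipped clamp down onto it until it clicks and stays shut. Leave the tin, the padlock and everything else on the bench where they are.

Things in the scene. Friction and masses are not known exactly. Their poses are not given: they have to be found in the camera images.
- stand: Pinning stand, fixed. Origin on the bench. Its flat steel deck, top 53 mm up, spans x -130 to 130, y -180 to 101 mm; then a 36 mm open gap; then the blue anvil, a bar with its top 50 mm up (3 mm below the deck), y 137 to 163, x -65 to 60 mm. At the anvil's far (+x) end a black hinge block (x 62 to 108, y 125 to 175 mm, 70 mm high, ears to 101 mm).
- anvil (a point): Centre of the anvil's top face, 150 mm along y and 50 mm above the stand's origin; axes as the stand's. The case belongs with its underside's centre here.
- case: Brass rim lock case, a flat block 90 (x) x 94 (y) x 26 (z) mm, 0.3 to 0.6 kg, too wide to grasp, with a steel disc on top; it starts on the deck. Origin: centre of its underside, z up.
- clamp (a joint): Hinge of the clamp, rad: 0 = shut, grows as the free end rises; sprung open at about 0.8 to 1.1 at the start. It resists the press (up to about 10 N at the pad), snaps over below about 0.25 and then stays at 0, its rubber foot on the case; let go earlier, it springs up again.
- clamp_hinge (a point): Point on the clamp's hinge axis, 72 mm from the anvil's centre along the stand's +x and 38 mm above the anvil's top. The axis runs along the stand's y. The shut clamp points from here along the stand's -x over the anvil: a steel bar 16 mm wide, 10 mm thick.
- clamp_pad (a point): Centre of the top face of the red press pad (34 long x 20 wide x 12 mm thick) at the clamp's free end, 122 mm from the hinge axis and 10 mm above it when shut; its z axis is the pad's upward normal. It moves with the clamp.
- tin: Green round tin with a pale lid, 46 mm diameter, 55 mm high, loose, standing on the deck to one side of the way to the anvil. Origin: centre of its underside.
- padlock: Red padlock lying flat on the deck on the other side of the way: body 40 (x) x 32 (y) x 18 mm with a steel shackle reaching 38 mm from the origin along its +y. Origin: centre of the body's underside.
- grey_lock: Grey lock case, 90 x 94 x 26 mm, lying on the bench to the robot's right; a bystander. Origin: centre of its underside.
- brass_padlock: Brass padlock lying on the bench near the robot, to its left, 40 x 50 x 18 mm; a bystander. Origin: centre of its body's underside.
- screwdriver: Screwdriver lying on the bench to the robot's left, about 200 mm long, along its x; a bystander. Origin: under its middle.
- oil: Yellow oil bottle with a red cap, 52 mm diameter, 130 mm high, standing to the left of the stand; a bystander. Origin: centre of its underside.
- brush: Brush lying on the bench to the robot's right, along its x; a bystander. Origin: under its middle.
Things that resemble listed ones, but are neither listed nor needed, are in the scene too. What is meant by the case is not pink, and is the larger of those in its own colour.

How it is judged:
By the outcome, as a careful person would: the job done as asked, in the order asked, and still so for the second after the job is handed in, with the robot touching nothing.
It also fails if it takes over 64 s, if anything falls off the work surface, if the arm or the gripper's body presses on something with over 40 N, if the wrist force passes 120 N, or if a joint passes its speed limit or range.

## Working session

There is one attempt and no reset: what is moved stays moved. The work goes in short steps, Python scripts to look and compute and a tool call to move; the robot and the scene stay as the last step left them, time stands still between calls to the robot, and variables do not carry over. Pictures are saved under pics/ and viewed, at most 13 in all, crops included, and the job is handed in when it is done.

Besides the shell and the picture viewer there is one more tool, called after "Request:" as name(argument=value, ...), one argument or row to a line, values as JSON. send_rows: Moves the arm, as the interface text tells. Scaled input: -1 to 1 covers 60 cm each way for a shift and 180 degrees each way for a turn. Its arguments: {"type":"object","properties":{"deltas":{"type":"array","items":{"type":"array","items":{"type":"number","minimum":-1,"maximum":1}}},"grip_force":{"type":"number"}},"required":["deltas"]}

```bash
mkdir -p pics; python3 - <<'E'
from plant import sensors, viewer
import cv2,pickle
s=sensors.sense();print(s['clock'],s['ee_pos'],s['tcp_rot'],s['grip_width'])
for n in('top','scene'):
    c=viewer.capture(n);pickle.dump(c,open(n+'.pkl','wb'))
    cv2.imwrite(f'pics/{n}0.png',c['img'][:,:,::-1]);print(n,c['fx'],c['fy'],c['cx'],c['cy'],c['R'],c['t'])
E
```

```text
0.0 [ 0.13420158 -0.58419867  0.23040903] [-8.71749945e-04  9.93637002e-01  1.12626566e-01 -7.59435506e-05] 1.000584563012253
top 535.0523774331444 535.0523774331444 325.3371925087849 246.01037856813164 [[-0.01540686 -0.99985506 -0.00724551]
 [-0.9976666   0.01585437 -0.06640785]
 [ 0.0665131   0.00620546 -0.99776626]] [0.02443105 0.51016311 1.30020989]
scene 527.2394264027056 527.2394264027056 320.0941597618715 245.90975986452312 [[-0.86544216  0.5008582   0.01228588]
 [ 0.31634162  0.56529964 -0.76181645]
 [-0.38850721 -0.65542153 -0.64767643]] [ 0.41648466 -0.062452    1.37967429]
```

View pics/top0.png

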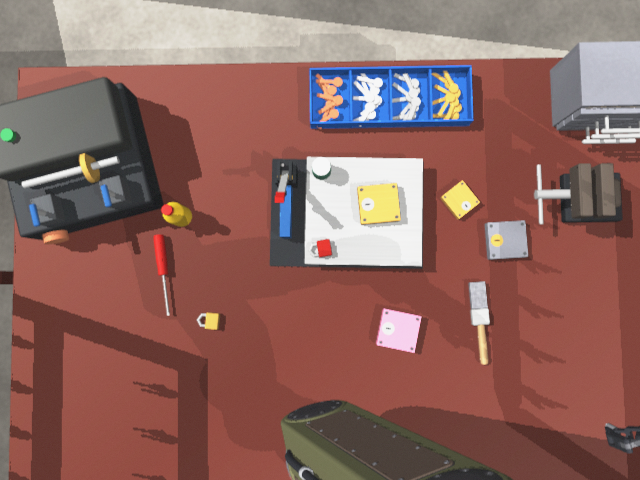

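View pics/scene0.png

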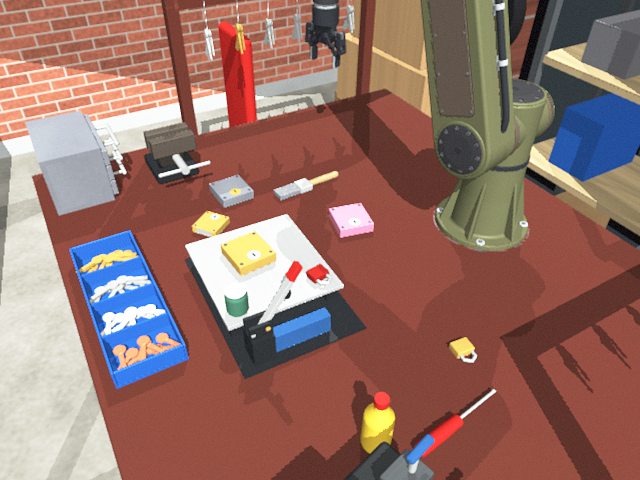

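The top view (up = +x, left = +y) shows the deck at about (305–422, 158–266), the case at (379,203), the tin at (321,168), the padlock at (322,248) and the anvil at (286,210). The clamp is above the anvil, near (283,185). Next I'll measure these.

```bash
cat >h.py <<'E'
import numpy as np,cv2,pickle
def ray(c,uv,z):
    uv=np.atleast_2d(uv).astype(float)
    d=np.c_[(uv[:,0]-c['cx'])/c['fx'],(uv[:,1]-c['cy'])/c['fy'],np.ones(len(uv))]@c['R']
    o=-c['R'].T@c['t']
    return o+d*((z-o[2])/d[:,2])[:,None]
def proj(c,X):
    p=np.atleast_2d(X)@c['R'].T+c['t'];return np.c_[p[:,0]/p[:,2]*c['fx']+c['cx'],p[:,1]/p[:,2]*c['fy']+c['cy']]
def blob(c,lo,hi,roi,k=0):
    h=cv2.cvtColor(c['img'],cv2.COLOR_RGB2HSV);m=cv2.inRange(h,lo,hi);r=np.zeros_like(m);x0,y0,x1,y1=roi;r[y0:y1,x0:x1]=m[y0:y1,x0:x1]
    cs=cv2.findContours(r,cv2.RETR_EXTERNAL,cv2.CHAIN_APPROX_NONE)[0]
    return sorted(cs,key=cv2.contourArea)[-1-k]
def rect(c,cnt,z):
    P=(ray(c,cnt.reshape(-1,2),z)[:,:2]*1000).astype(np.float32);return cv2.minAreaRect(P)
E
python3 - <<'E'
from h import *
c=pickle.load(open('top.pkl','rb'))
hs=cv2.cvtColor(c['img'],cv2.COLOR_RGB2HSV)
for u,v in((379,215),(321,165),(318,175),(325,248),(286,222),(400,240),(278,196)):print((u,v),hs[v,u])
R=lambda n,lo,hi,roi,z:print(n,(q:=blob(c,lo,hi,roi),cv2.contourArea(q))[1],cv2.boundingRect(q),rect(c,q,z))
R('deck',(0,0,130),(180,40,255),(295,150,430,275),.053)
R('case',(20,80,120),(35,255,255),(350,170,410,235),.079)
R('anvil',(100,100,60),(125,255,255),(270,180,303,250),.05)
R('padlock',(0,120,80),(8,255,255),(308,230,340,262),.071)
R('redpad',(0,120,80),(8,255,255),(268,180,300,210),.19)
R('tingreen',(60,60,20),(95,255,200),(308,150,335,185),.1)
cv2.imwrite('pics/crop.png',cv2.resize(c['img'][145:280,260:435,::-1],None,fx=4.5,fy=4.4,interpolation=cv2.INTER_CUBIC)[:600,:800])
w=__import__('plant').viewer.capture('wrist');print(w['mount'])
E
```

```text
(379, 215) [ 27 130 247]
(321, 165) [  0   0 247]
(318, 175) [ 76  21 181]
(325, 248) [  1 199 232]
(286, 222) [107 166 219]
(400, 240) [ 60   1 244]
(278, 196) [  1 204 216]
deck 12419.0 (304, 156, 119, 111) ((592.032958984375, -76.44685363769531), (282.13580322265625, 261.4889831542969), 88.05266571044922)
case 1430.5 (357, 183, 44, 41) ((605.787109375, -110.28498077392578), (89.5617904663086, 94.65095520019531), 4.551342010498047)
anvil 504.5 (279, 185, 14, 53) ((594.675048828125, 111.39704132080078), (30.459325790405273, 126.59318542480469), 87.93331909179688)
padlock 185.0 (317, 239, 15, 18) ((502.9335021972656, 19.466039657592773), (38.50202178955078, 30.559873580932617), 10.428849220275879)
redpad 75.0 (274, 192, 11, 11) ((606.2568359375, 113.47411346435547), (21.49441146850586, 21.705408096313477), 89.04721069335938)
tingreen 28.5 (313, 172, 17, 7) ((670.7196655273438, 23.48382568359375), (37.25786209106445, 14.11955451965332), 89.03137969970703)
[[ 3.44726035e-04 -9.47743924e-01 -3.19031872e-01  8.05073523e-02]
 [ 9.99999764e-01  5.16163271e-04 -4.52822002e-04 -9.75914844e-04]
 [ 5.93831836e-04 -3.19031640e-01  9.47743879e-01 -1.41396106e-01]
 [ 0.00000000e+00  0.00000000e+00  0.00000000e+00  1.00000000e+00]]
```

View pics/crop.png

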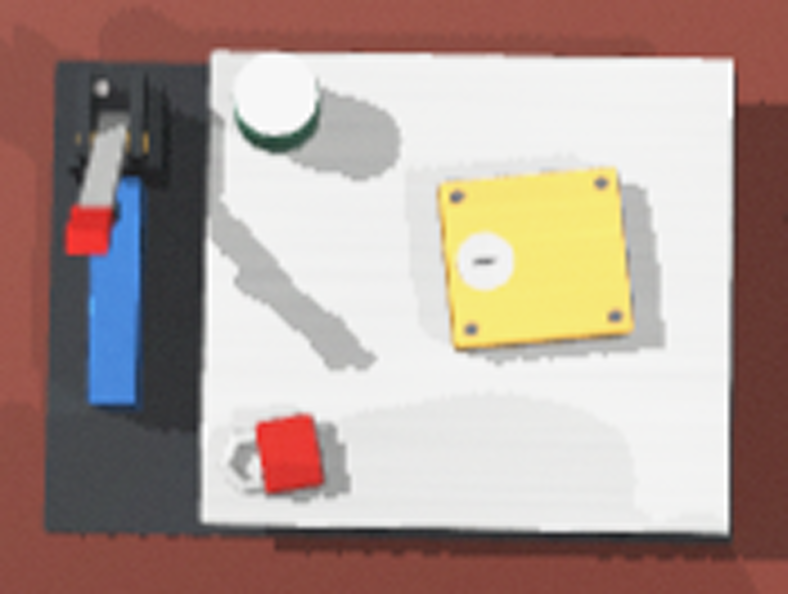

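The crop shows the deck squared at about −2° yaw, with the case turned about 6.5° to it and roughly 15 mm to the +x side. The tin is at the upper left, the padlock at the lower left and the clamp's red pad is above the anvil. I'll start on the +x side of the case, to centre and square it with two fingers.

Request:
send_rows(
  deltas=[
    [0.912,0.787,0,-0.083,0.53],
    [0.912,0.787,0,-0.083,0.53],
    [0.912,0.787,0,-0.083,0.53],
    [0.912,0.787,0,-0.083,0.53],
    [0.912,0.787,0,-0.083,0.53],
    [0.912,0.787,0,-0.083,0.53],
    [0.912,0.787,0,-0.083,0.53],
    [0.912,0.787,0,-0.083,0.53],
    [0.912,0.787,0,-0.083,0.53],
    [0.912,0.787,0,-0.083,0.53],
  ],
)

```text
clock: 1.15
ee_pos: [0.513, -0.2574, 0.2312]
tcp_rot: [0.0, 1.0, -0.017, -0.0]
ft_force: [1.4, -0.3, 0.6]
grip_width: 0.531
grasp_force: 0.0
```

```bash
python3 - <<'E'
from h import *
from plant import sensors
s=sensors.sense();print(s['clock'],s['ee_pos'],s['q'],s['tcp_rot'],s['grip_width'])
c=pickle.load(open('top.pkl','rb'))
S=np.array([593.4,-37.]);a=np.radians(-2);M=np.array([[np.cos(a),np.sin(a)],[-np.sin(a),np.cos(a)]])
print('tin lid',M@(ray(c,[321.5,165.9],.108)[0,:2]*1000-S))
E
```

```text
1.15 [ 0.51299012 -0.2573737   0.23120291] [-4.64948994e-01  2.64393154e-01 -1.13068940e-01  1.19340572e+00
 -1.17788739e-04  2.71150399e+00] [ 3.76267391e-05  9.99848096e-01 -1.74292800e-02 -5.77102944e-05] 0.5309000653036449
tin lid [94.86922803 62.24596768]
```

Request:
send_rows(
  deltas=[
    [0.28,0.24,0,0,0.53],
    [0.28,0.24,0,0,0.53],
    [0.28,0.24,0,0,0.53],
    [0.28,0.24,0,0,0.53],
    [0.28,0.24,0,0,0.53],
    [0.28,0.24,-0.2,0,0.53],
    [0.28,0.24,-0.2,0,0.53],
    [0.28,0.24,-0.2,0,0.53],
    [0.28,0.24,-0.2,0,0.53],
    [0.28,0.24,-0.2,0,0.53],
  ],
)

```text
clock: 2.15
ee_pos: [0.6798, -0.1151, 0.1116]
tcp_rot: [-0.0, 1.0, -0.017, -0.0]
ft_force: [-0.0, 0.1, 1.2]
grip_width: 0.531
grasp_force: 0.0
```

```bash
python3 - <<'E'
from h import *
from plant import sensors,viewer
s=sensors.sense();print(s['q'][5])
c=viewer.capture('scene');cv2.imwrite('pics/s1.png',cv2.resize(c['img'][120:400,120:440,::-1],None,fx=2.1,fy=2.1))
E
```

```text
3.0088529611909602
```

View pics/s1.png

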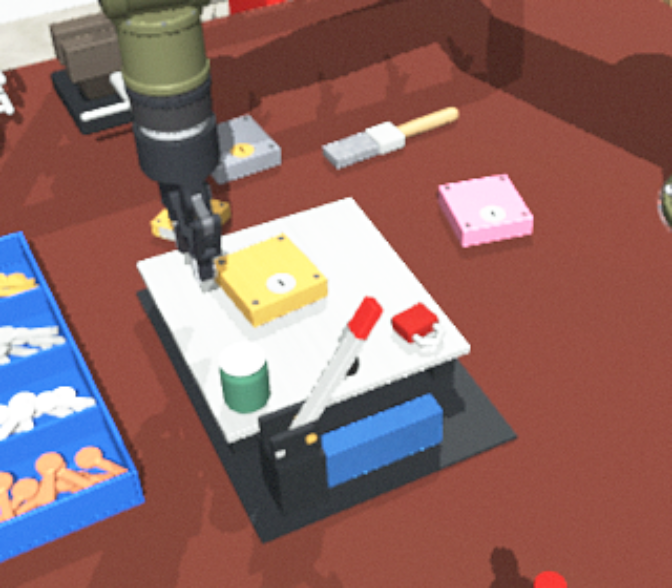

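Request:
send_rows(
  deltas=[
    [0,0,-0.045,0,0.53],
    [0,0,-0.088,0,0.53],
    [0,0,-0.088,0,0.53],
    [-0.01,0,-0.088,0,0.53],
    [-0.02,0,-0.088,0,0.53],
    [-0.028,0.001,-0.088,0,0.53],
    [-0.036,0.001,-0.088,0,0.53],
    [-0.044,0.002,-0.088,0,0.53],
    [-0.05,0.002,-0.088,0,0.53],
    [-0.055,0.002,-0.088,0,0.53],
  ],
)

```text
clock: 3.2
ee_pos: [0.6484, -0.1143, 0.06]
tcp_rot: [0.0, 1.0, -0.018, 0.002]
ft_force: [7.0, -1.1, 4.4]
grip_width: 0.53
grasp_force: 2.9
```

Request:
send_rows(
  deltas=[
    [0,0,0,0,0.53],
    [0,0,0,0,0.53],
    [0.03,0,0,0,0.53],
    [0.03,0,0.08,0,0.53],
    [0.03,0,0.16,0,0.53],
    [0.03,0,0.24,0,0.53],
    [0.03,0,0.24,0,0.53],
  ],
)

```text
clock: 3.9
ee_pos: [0.6671, -0.114, 0.2094]
tcp_rot: [0.0, 1.0, -0.017, 0.004]
ft_force: [1.3, -0.6, -0.2]
grip_width: 0.527
grasp_force: 0.0
```

```bash
cat >>h.py <<'E'
S=np.array([593.4,-37.]);_a=np.radians(-2);M=np.array([[np.cos(_a),np.sin(_a)],[-np.sin(_a),np.cos(_a)]])
def case(c,z=.079,lo=(20,80,120)):
    q=blob(c,lo,(35,255,255),(260,165,410,250));r=rect(c,q,z);print('rect',r,'stand',M@(np.array(r[0])-S))
E
python3 - <<'E'
from h import *
from plant import viewer
c=viewer.capture('top');cv2.imwrite('pics/t1.png',c['img'][:,:,::-1]);case(c)
E
```

```text
rect ((603.1546020507812, -67.15364074707031), (14.159132957458496, 68.89278411865234), 88.89208984375) stand [ 10.8010067  -29.79484126]
```

Request:
send_rows(
  deltas=[
    [-0.13,-0.138,0,0.5,0.53],
    [-0.13,-0.138,0,0.5,0.53],
    [-0.13,-0.138,0,0.5,0.53],
    [-0.13,-0.138,0,0.5,0.53],
    [-0.13,-0.138,0,0.5,0.53],
    [-0.13,-0.138,0,0.5,0.53],
    [-0.13,-0.138,0,0.5,0.53],
    [-0.13,-0.138,0,0.5,0.53],
    [-0.13,-0.138,0,0.5,0.53],
    [-0.13,-0.138,0,0.5,0.53],
  ],
)

```text
clock: 4.95
ee_pos: [0.5845, -0.1957, 0.1997]
tcp_rot: [-0.003, 0.741, 0.671, -0.001]
ft_force: [-0.3, -0.5, -0.4]
grip_width: 0.53
grasp_force: 0.0
```

Request:
send_rows(
  deltas=[
    [0,0,0,0.5,0.53],
    [0,0,0,0.5,0.53],
    [0,0,0,0.5,0.53],
    [0,0,0,0.5,0.53],
    [0,0,0,0.5,0.53],
    [0,0,0,0.5,0.53],
    [0,0,0,0.5,0.53],
    [0,0,0,0.5,0.53],
    [0,0,0,0.5,0.53],
    [0,0,0,0.5,0.53],
  ],
)

```text
clock: 5.95
ee_pos: [0.5844, -0.1957, 0.1996]
tcp_rot: [-0.003, 0.085, 0.996, 0.001]
ft_force: [0.2, 0.6, 0.7]
grip_width: 0.528
grasp_force: 0.0
```

```bash
python3 - <<'E'
from h import *
from plant import viewer,sensors
s=sensors.sense();w,x,y,z=s['tcp_rot'];print(s['clock'],s['ee_pos'],s['q'][5],'toolx',np.degrees(2*np.arctan2(y,x)))
c=viewer.capture('top');cv2.imwrite('pics/t2.png',c['img'][120:300,240:460,::-1].repeat(3,0).repeat(3,1));case(c)
E
```

```text
5.95 [ 0.58444591 -0.19572173  0.1996494 ] -0.15297619088354242 toolx 170.23949355175176
rect ((592.2791748046875, -105.5850830078125), (94.49031066894531, 89.39189910888672), 87.0189208984375) stand [  1.27344246 -68.58241906]
```

View pics/t2.png

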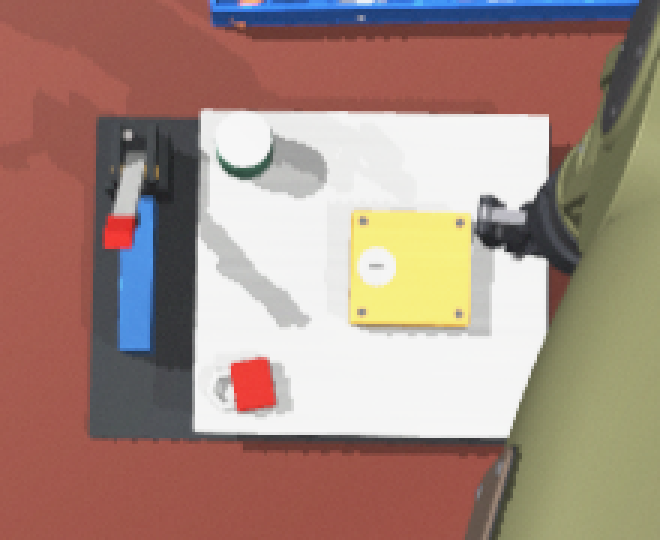

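Request:
send_rows(
  deltas=[
    [0.0075,0,0,0.5,0.53],
    [0.0075,0,0,0.5,0.53],
    [0.0075,0,0,0.5,0.53],
    [0.0075,0,0,0.5,0.53],
    [0.0075,0,0,0.543,0.53],
    [0.0075,0,0,0.543,0.53],
    [0.0075,0,0,0.543,0.53],
    [0.0075,0,0,0.543,0.53],
    [0.0075,0,0,0.543,0.53],
    [0.0075,0,0,0.543,0.53],
  ],
)

```text
clock: 7.0
ee_pos: [0.5895, -0.1959, 0.2002]
tcp_rot: [-0.001, -0.616, 0.788, 0.002]
ft_force: [-0.1, 0.1, -0.0]
grip_width: 0.53
grasp_force: 0.0
```

```bash
cat >>h.py <<'E'
def st():
    from plant import sensors
    s=sensors.sense();w,x,y,z=s['tcp_rot'];p=np.array(s['ee_pos'])*1000;print(s['clock'],p.round(1),'stand',(M@(p[:2]-S)).round(1),'q6',s['q'][5],'toolx',np.degrees(2*np.arctan2(y,x)),s['ft_force'])
E
python3 -c "from h import *;st()"
```

```text
7.0 [ 589.5 -195.9  200.2] stand [   1.6 -158.9] q6 -1.647709352417816 toolx 256.01447179667343 [-0.11570007  0.13804649 -0.03599998]
```

Request:
send_rows(
  deltas=[
    [0,0,0,0.067,0.53],
    [0,0,-0.08,0.067,0.53],
    [0,0,-0.16,0.067,0.53],
    [0,0,-0.236,0.067,0.53],
    [0,0,-0.236,0.067,0.53],
    [0.001,0.025,-0.236,0.067,0.53],
    [0.0015,0.042,-0.236,0.067,0.53],
    [0.002,0.058,-0.236,0.067,0.53],
    [0.0025,0.075,-0.236,0.067,0.53],
    [0.003,0.092,-0.236,0.067,0.53],
  ],
)

```text
clock: 8.0
ee_pos: [0.5938, -0.1413, 0.062]
tcp_rot: [-0.0, -0.694, 0.72, -0.001]
ft_force: [0.3, -3.8, 2.9]
grip_width: 0.53
grasp_force: 2.2
```

```bash
python3 -c "
from h import *;st()
from plant import viewer
case(viewer.capture('top'))"
```

```text
8.0 [ 593.8 -141.3   62. ] stand [   4.  -104.2] q6 -1.7665048743237393 toolx 267.8800903587268 [ 0.30207617 -3.80018857  2.9069304 ]
rect ((592.35888671875, -79.85870361328125), (87.08379364013672, 90.08363342285156), 88.96318054199219) stand [  0.45526812 -42.86892958]
```

Request:
send_rows(
  deltas=[
    [0,0.017,-0.003,0,0.53],
    [-0.001,0.034,-0.003,0,0.53],
    [-0.001,0.05,-0.003,0,0.53],
    [0,0.067,-0.003,0,0.53],
    [0,0.083,-0.003,0,0.53],
    [0.001,0.1,-0.003,0,0.53],
    [0.001,0.117,-0.003,0,0.53],
    [0.002,0.133,-0.003,0,0.53],
    [0.002,0.15,-0.003,0,0.53],
    [0.003,0.167,-0.003,0,0.53],
  ],
)

```text
clock: 9.05
ee_pos: [0.5957, -0.0421, 0.0602]
tcp_rot: [-0.0, -0.694, 0.72, -0.002]
ft_force: [-1.0, -5.8, 5.2]
grip_width: 0.528
grasp_force: 3.0
```

```bash
python3 -c "
from h import *;st()
from plant import viewer
c=viewer.capture('top');cv2.imwrite('pics/t3.png',c['img'][120:300,240:460,::-1].repeat(3,0).repeat(3,1));case(c)"
```

```text
9.05 [595.7 -42.1  60.2] stand [ 2.4 -5. ] q6 -1.6020962963914323 toolx 267.8358008917462 [-1.04390485 -5.75892515  5.19463888]
rect ((596.6293334960938, 37.92087936401367), (49.623626708984375, 90.23902130126953), 89.11248016357422) stand [ 0.61266529 74.9879417 ]
```

View pics/t3.png

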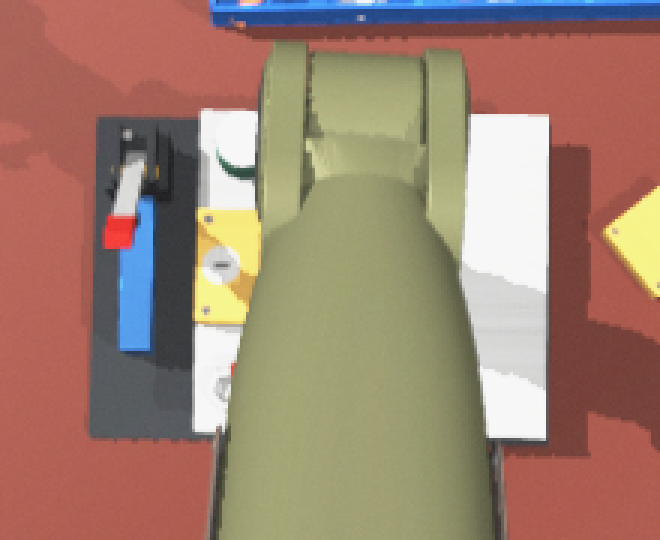

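Request:
send_rows(
  deltas=[
    [0,0.014,0,0,0.53],
    [0.001,0.028,0,0,0.53],
    [0.001,0.042,0,0,0.53],
    [0.002,0.056,0,0,0.53],
    [0.002,0.07,0,0,0.53],
    [0.003,0.084,0,0,0.53],
    [0.003,0.098,0,0,0.53],
    [0.004,0.112,0,0,0.53],
    [0.004,0.126,0,0,0.53],
    [0.005,0.14,0,0,0.53],
  ],
)

```text
clock: 10.1
ee_pos: [0.5976, 0.0431, 0.0591]
tcp_rot: [-0.0, -0.694, 0.72, 0.0]
ft_force: [-0.3, -3.7, 0.9]
grip_width: 0.529
grasp_force: 1.4
```

```bash
python3 -c "
from h import *;st()
from plant import viewer
c=viewer.capture('scene');cv2.imwrite('pics/s2.png',cv2.resize(c['img'][150:400,160:400,::-1],None,fx=2.4,fy=2.4))
case(viewer.capture('top'))"
```

```text
10.1 [597.6  43.1  59.1] stand [ 1.4 80.2] q6 -1.4616033025430883 toolx 267.8672402533368 [-0.28578782 -3.72013617  0.87604454]
rect ((598.3010864257812, 143.2665557861328), (11.395987510681152, 90.21378326416016), 87.62456512451172) stand [ -1.39311125 180.32778772]
```

View pics/s2.png

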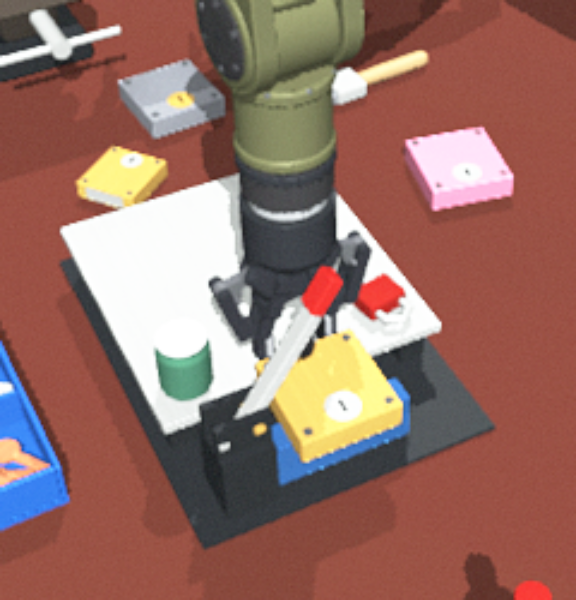

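Request:
send_rows(
  deltas=[
    [0,0.004,0,0,0.53],
    [0,0.008,0,0,0.53],
    [0,0.012,0,0,0.53],
    [0.001,0.016,0,0,0.53],
    [0.001,0.02,0,0,0.53],
    [0.001,0.02,0,0,0.53],
  ],
)

```text
clock: 10.8
ee_pos: [0.5984, 0.0551, 0.0591]
tcp_rot: [0.0, -0.694, 0.72, 0.0]
ft_force: [-1.3, -1.5, 0.1]
grip_width: 0.531
grasp_force: 0.5
```

```bash
python3 -c "
from h import *;st()
from plant import viewer
case(viewer.capture('top'))"
```

```text
10.8 [598.4  55.1  59.1] stand [ 1.8 92.2] q6 -1.442588063477475 toolx 267.9020366150235 [-1.27527438 -1.51954805  0.08072488]
rect ((584.285400390625, 157.10406494140625), (4.722339153289795, 61.65070724487305), 89.55371856689453) stand [-15.88318142 193.66772705]
```

Request:
send_rows(
  deltas=[
    [0,-0.03,0,0,0.53],
    [-0.002,-0.1,0,0,0.53],
    [-0.003,-0.18,0.08,0,0.53],
    [-0.005,-0.26,0.16,0,0.53],
    [-0.006,-0.34,0.24,0,0.53],
    [-0.01,-0.42,0.3,0,0.53],
    [-0.01,-0.45,0.3,0,0.53],
    [-0.01,-0.45,0.3,0,0.53],
  ],
)

```text
clock: 11.65
ee_pos: [0.5929, -0.2195, 0.2424]
tcp_rot: [0.001, -0.693, 0.721, -0.002]
ft_force: [0.8, 0.8, -0.3]
grip_width: 0.532
grasp_force: 0.0
```

```bash
python3 -c "
from h import *;st()
from plant import viewer
c=viewer.capture('top');pickle.dump(c,open('t4.pkl','wb'));case(c,.076);case(c,.076,(20,80,60))
d=viewer.capture('scene');pickle.dump(d,open('s4.pkl','wb'))
a=cv2.resize(c['img'][150:270,262:360],None,fx=4,fy=4,interpolation=cv2.INTER_CUBIC);b=cv2.resize(d['img'][240:400,230:360],None,fx=3,fy=3,interpolation=cv2.INTER_CUBIC)
cv2.imwrite('pics/t4.png',np.hstack([a,b])[:,:,::-1])"
```

```text
11.65 [ 592.9 -219.5  242.4] stand [   5.9 -182.4] q6 -1.885727189132961 toolx 267.7389150387835 [ 0.83419378  0.80241602 -0.31780097]
rect ((598.2529907226562, 111.41305541992188), (92.5509033203125, 90.48119354248047), 89.07472229003906) stand [ -0.32950653 148.49201313]
rect ((598.2525634765625, 111.38481140136719), (92.60738372802734, 90.48119354248047), 89.07472229003906) stand [ -0.32894781 148.46377141]
```

View pics/t4.png

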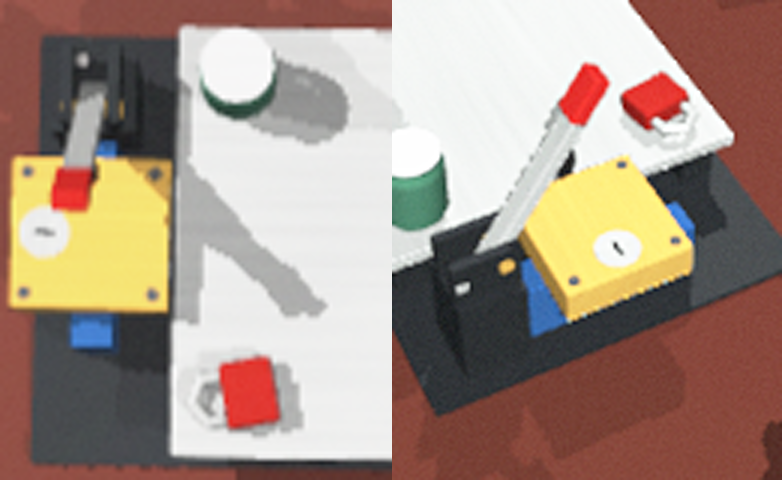

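Left: the case is on the anvil, with its near edge (crop x≈170) just past the deck edge (≈176). Right: it looks flat. I'll check the edges at sub-pixel level before clamping.

```bash
python3 - <<'E'
from h import *
c=pickle.load(open('t4.pkl','rb'));I=c['img'].astype(float)
def edges(ch,rows,u0,u1,z,sgn):
    P=[]
    for v in rows:
        g=np.diff(ch[v,u0:u1])*sgn;i=g.argmax();a=g[max(i-2,0):i+3].clip(0);P.append((u0+max(i-2,0)+.5+(a*np.arange(len(a))).sum()/a.sum(),v))
    X=ray(c,P,z)[:,:2]*1000;X=(X-S)@M.T
    p=np.polyfit(X[:,0],X[:,1],1);r=X[:,1]-np.polyval(p,X[:,0]);k=abs(r)<2;p=np.polyfit(X[k,0],X[k,1],1);return p[1],np.degrees(np.arctan(p[0])),r[k].std()
R=I[:,:,0];B=I[:,:,2]
print('case far',edges(R,range(193,223),260,275,.076,1))
for n,ch,s in(('blue',B,1),('red',R,1)):print('near',n,edges(ch,range(203,220),299,312,.076,s))
print('near falling R',edges(R,range(203,220),299,308,.076,-1))
print('deck edge',edges(B,list(range(232,258))+list(range(160,185)),300,310,.053,1))
print('deck right',edges(B,list(range(160,200)),415,430,.053,-1))
a0=I[234,272:300].astype(int);print(a0[:,2],a0[:,0]);print(I[212,298:312].astype(int).tolist())
def vedges(cols,v0,v1,z,sgn):
    P=[]
    for u in cols:
        g=np.diff(R[v0:v1,u])*sgn;i=g.argmax();P.append((u,v0+i+.5))
    X=(ray(c,P,z)[:,:2]*1000-S)@M.T;p=np.polyfit(X[:,1],X[:,0],1);return X[:,0].mean(),-np.degrees(np.arctan(p[0]))
print('side -x',vedges(range(268,302),222,232,.076,-1),'side +x',vedges([*range(268,275),*range(287,298)],182,196,.076,1))
E
```

```text
case far (np.float64(196.64382395343594), np.float64(0.5181928443576517), np.float64(0.24979902473659435))
near blue (np.float64(98.87967300102703), np.float64(1.7000642344405945), np.float64(0.2080997660934999))
near red (np.float64(98.60124781258797), np.float64(1.2581623151856205), np.float64(0.041105679430520056))
near falling R (np.float64(102.94817493399809), np.float64(0.8916972192810944), np.float64(0.2342278158294895))
deck edge (np.float64(100.51325547925745), np.float64(-0.24675756671839205), np.float64(0.5427389573157952))
deck right (np.float64(-180.33119427326582), np.float64(-0.10978595694579461), np.float64(0.15459879659044623))
[ 77  79  77  76  75  73  77 126 207 211 211 212 211 212 210 210 212 199
  91  81  51  52  51  52  53  52  54  54] [70 71 70 68 68 66 65 58 70 73 72 71 71 71 69 70 72 67 36 45 48 48 50 49
 48 48 50 50]
[[246, 228, 116], [246, 229, 116], [246, 229, 117], [246, 229, 117], [246, 230, 118], [245, 223, 114], [118, 104, 80], [100, 99, 99], [192, 191, 189], [179, 178, 176], [179, 179, 177], [179, 179, 176], [179, 179, 178], [179, 179, 176]]
side -x (np.float64(-45.692794480501725), np.float64(-1.4289758962353014)) side +x (np.float64(44.85040765103625), np.float64(1.9540165989050615))
```

The case is measured within about 0.5 mm of the anvil's centre and 1° of square, with its near edge about 2 mm clear of the deck. Next I'll close the fingers and go above the clamp pad.

Request:
send_rows(
  deltas=[
    [0.041,0.553,0,0,0],
    [0.041,0.553,0,0,0],
    [0.041,0.553,0,0,0],
    [0.041,0.553,0,0,0],
    [0.041,0.553,0,0,0],
    [0.041,0.553,0,0,0],
    [0.041,0.553,0,0,0],
    [0.041,0.553,0,0,0],
    [0.041,0.553,0,0,0],
    [0.041,0.553,0,0,0],
  ],
)

```text
clock: 12.75
ee_pos: [0.6166, 0.1158, 0.2386]
tcp_rot: [-0.0, -0.694, 0.72, 0.0]
ft_force: [0.3, 0.4, 0.5]
grip_width: -0.001
grasp_force: 0.0
```

```bash
python3 -c "
from h import *;st()
from plant import viewer
d=viewer.capture('scene')
q=blob(d,(0,120,80),(8,255,255),(370-70,170,460,300));print(cv2.boundingRect(q))
cv2.imwrite('pics/s5.png',cv2.resize(d['img'][180:400,190:390,::-1],None,fx=2.7,fy=2.7))"
```

```text
12.75 [616.6 115.8 238.6] stand [ 17.9 153.5] q6 -1.3477857991802744 toolx 267.85798363534497 [0.30204492 0.44230563 0.46715935]
(305, 170, 155, 130)
```

View pics/s5.png

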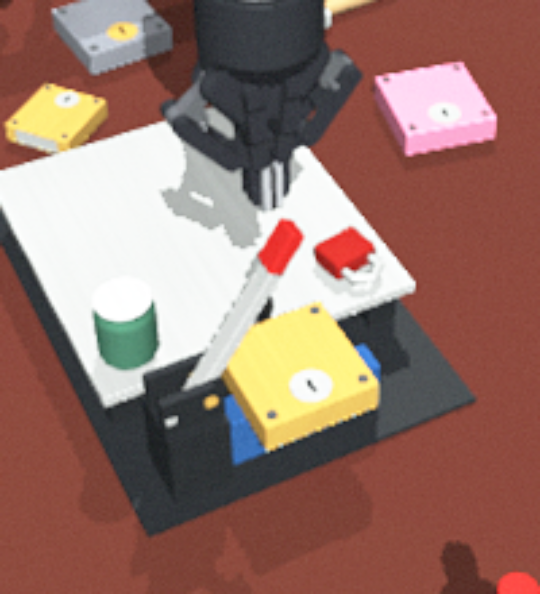

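The closed fingertips (270,205) are just above the red pad (288,225). I'll follow its arc down.

Request:
send_rows(
  deltas=[
    [0.002,-0.005,-0.039,0,0],
    [0.002,-0.005,-0.059,0,0],
    [-0.005,-0.005,-0.074,0,0],
    [-0.015,-0.005,-0.084,0,0],
    [-0.023,-0.004,-0.093,0,0],
    [-0.033,-0.004,-0.104,0,0],
    [-0.045,-0.004,-0.116,0,0],
    [-0.055,-0.003,-0.129,0,0],
    [-0.063,-0.003,-0.141,0,0],
    [-0.063,-0.003,-0.141,0,0],
  ],
)

```text
clock: 13.8
ee_pos: [0.5778, 0.1148, 0.1533]
tcp_rot: [-0.001, -0.694, 0.72, 0.001]
ft_force: [0.9, -0.3, 0.8]
grip_width: 0.003
grasp_force: 0.2
```

```bash
python3 -c "
from h import *;st()
from plant import viewer
d=viewer.capture('scene')
cv2.imwrite('pics/s6.png',cv2.resize(d['img'][200:380,210:370,::-1],None,fx=3,fy=3))"
```

```text
13.8 [577.8 114.8 153.3] stand [-20.9 151.1] q6 -1.3383304472433162 toolx 267.91029112707366 [ 0.9480638  -0.34221389  0.80508318]
```

View pics/s6.png

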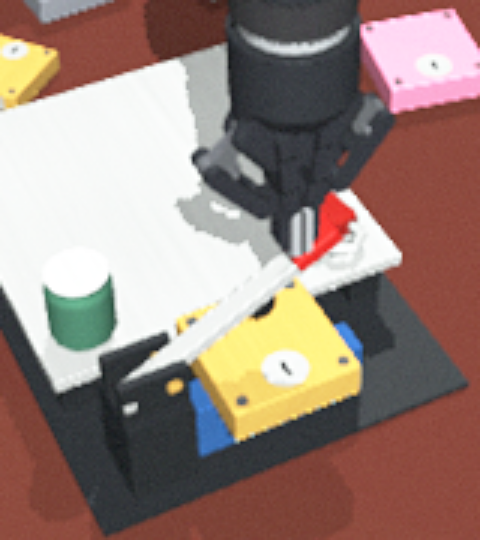

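The fingers are on the pad and the clamp is partly down, so I'll continue.

Request:
send_rows(
  deltas=[
    [-0.012,0,-0.012,0,0],
    [-0.022,0,-0.027,0,0],
    [-0.03,0,-0.042,0,0],
    [-0.037,0,-0.057,0,0],
    [-0.042,0,-0.072,0,0],
    [-0.044,0,-0.082,0,0],
    [-0.045,0,-0.09,0,0],
    [-0.045,0,-0.093,0,0],
    [-0.045,0,-0.093,0,0],
  ],
)

```text
clock: 14.75
ee_pos: [0.5511, 0.1146, 0.0986]
tcp_rot: [-0.001, -0.694, 0.72, 0.001]
ft_force: [-2.7, 0.1, 4.0]
grip_width: 0.003
grasp_force: 1.8
```

```bash
python3 -c "
from h import *;st()"
```

```text
14.75 [551.1 114.6  98.6] stand [-47.5 150. ] q6 -1.3291145910389939 toolx 267.8919419581233 [-2.74846585  0.08233329  4.0382063 ]
```

Request:
send_rows(
  deltas=[
    [0,0,-0.004,0,0],
    [0,0,-0.004,0,0],
    [0,0,0.08,0,0],
    [0,0,0.16,0,0],
    [0,0,0.24,0,0],
    [0,-0.08,0.26,0,0],
    [0,-0.16,0.26,0,0],
    [0,-0.25,0.26,0,0],
    [0,-0.33,0.26,0,0],
    [0,-0.4,0.26,0,0],
  ],
)

```text
clock: 15.75
ee_pos: [0.5519, -0.1275, 0.2546]
tcp_rot: [-0.0, -0.694, 0.72, -0.0]
ft_force: [1.6, -0.2, 0.6]
grip_width: 0.0
grasp_force: 0.0
```

Request:
send_rows(
  deltas=[
    [0,-0.08,0,0,0],
    [0,-0.16,0,0,0],
    [0,-0.16,0,0,0],
    [0,-0.16,0,0,0],
  ],
)

```text
clock: 16.15
ee_pos: [0.5519, -0.2223, 0.2541]
tcp_rot: [-0.0, -0.693, 0.721, 0.001]
ft_force: [-1.2, 1.0, -0.1]
grip_width: -0.001
grasp_force: 0.0
```

```bash
python3 -c "
from h import *;st()
from plant import viewer
c=viewer.capture('top');d=viewer.capture('scene')
R=lambda n,lo,hi,roi,z:print(n,(q:=blob(c,lo,hi,roi),cv2.contourArea(q))[1],rect(c,q,z))
case(c,.076)
R('padlock',(0,120,80),(8,255,255),(308,230,340,262),.071);R('tingreen',(60,60,20),(95,255,200),(308,150,335,185),.1)
a=cv2.resize(c['img'][150:270,262:360],None,fx=4,fy=4,interpolation=cv2.INTER_CUBIC);b=cv2.resize(d['img'][240:400,230:360],None,fx=3,fy=3,interpolation=cv2.INTER_CUBIC)
cv2.imwrite('pics/t7.png',np.hstack([a,b])[:,:,::-1])"
```

```text
16.15 [ 551.9 -222.3  254.1] stand [ -35.  -186.6] q6 -1.9144633069463095 toolx 267.7406426080105 [-1.22129206  1.0207956  -0.13250764]
rect ((599.9087524414062, 139.6314697265625), (35.566890716552734, 88.27970123291016), 89.43981170654297) stand [  0.34043809 176.75102279]
padlock 184.0 ((502.89373779296875, 19.69086265563965), (38.50210189819336, 30.10582733154297), 10.418517112731934)
tingreen 27.5 ((670.7196655273438, 23.48505401611328), (37.25540542602539, 14.11955451965332), 89.03137969970703)
```

View pics/t7.png

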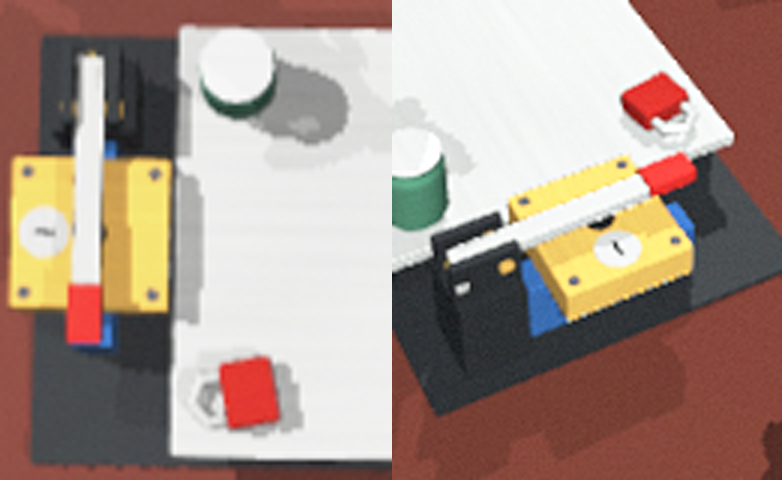

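The clamp is shut over the case and the bar lies flat. The case edges haven't moved (crop x 12–170), and the tin and padlock are where they were. Handing in.

```bash
python3 -c "
from plant import arm;print(arm.finish_job())"
```

```text
the job is handed in; nothing more can be done
None
```

The job is handed in at about 16 s: the brass case sits flat on the anvil, about 0.5 mm off centre and 1° off square, clear of the deck, with the clamp shut on it; the tin and padlock did not move.

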